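Stand a recorder in the test stand and check its sprung pull handle

TASK

Pick up the recorder with the orange pull handle, which is lying flat, and set it gently upright in the pocket of the aluminium test stand, handle end up, and let go of it. Then take the orange handle, pull it up all the way to its stop without lifting the recorder off the stand, hold it there for about a second, and ease it back fully home without letting it snap. Leave the recorder standing in the stand and the other things where they are.

Things in the scene. Friction and masses are not known exactly. Their poses are not given: they have to be found in the camera images.
- recorder: The recorder to test: black box, grey fins on top, the only one with an orange handle; 140 mm long (its x), 64 wide (y), 44 high (z), about 0.9 kg, at first lying flat. Origin: centre of its underside (unfinned face), so the box's middle is 22 mm along its +z; +x points out of the handle end, +z out of the fins. Grasp it across the 64 mm. It is to stand on its -x end.
- foot (a point): Centre of the recorder's foot end (the 44 x 64 mm end face farthest from the handle), 70 mm from its middle; its axes are the recorder's.
- grip (a point): Centre of the orange crossbar of the pull handle; moves with it. The bar is 48 mm long (along the recorder's y), 14 thick (its z) and 12 deep (its x), on two 8 mm steel rods. Handle home: the bar's centre is 24 mm beyond the recorder's end face, 94 mm from the recorder's middle, with 18 mm free under the bar.
- pull (a joint): How far the handle is pulled out (m) along the recorder's +x: 0 is fully home. A spring pulls it home with about 2 N at home, 4 to 5 N at the stop. The stop is a firm end somewhere between 50 and 70 mm: feel for it. Pulling on against it with more than the recorder's weight lifts the recorder.
- stand: Fixed aluminium test stand: plate 120 mm (its x) x 140 (y) x 26 high, with a rectangular pocket in the middle, 52 mm (x) x 72 (y), 16 deep, chamfered mouth. Origin: centre of its underside, on the table. The recorder's 64 mm width goes along the stand's y; its fins may face the stand's +x or -x.
- pocket (a point): Centre of the pocket's floor, 10 mm above the table; its axes are the stand's.
- done_a: Bystander: finished black recorder without handle, lying flat, 160 x 90 x 40 mm; origin: centre of underside.
- done_b: Bystander: another finished black recorder, the same size; origin: centre of underside.
- driver: Bystander: yellow-handled screwdriver, 160 mm long along its x, lying on the table; origin underneath its middle.
- spanner: Bystander: flat steel spanner, 150 mm long along its x, lying on the table between the two work places; origin underneath its middle.
- cleaner: Bystander: white bottle with blue cap, 60 mm across, 120 mm tall; origin: centre of underside.
- tray: Bystander: small open blue tray, 130 x 100 x 35 mm; origin: centre of underside.
- mic: Bystander: black hand microphone lying flat, 100 x 55 x 26 mm; origin: centre of underside.
- cup: Bystander: grey plastic cup, 76 mm across, 85 mm tall; origin: centre of underside.
Mind the look-alikes: they are no part of the job. What is shaped like the recorder but yellow is not meant. Of the things that look like the stand, the smaller one is meant.

How it is judged:
By the outcome, as a careful person would: the job done as asked, in the order asked, and still so for the second after the job is handed in, with the robot touching nothing.
It also fails if it takes over 72 s, if anything falls off the work surface, if the arm or the gripper's body presses on something with over 40 N, if the wrist force passes 120 N, or if a joint passes its speed limit or range.

ROBOT

A 6-joint arm with a two-finger parallel gripper is mounted at the origin on the work surface. World frame = base frame: x ahead of the robot, y to its left, z up, the work surface at z = 0. Lengths are in m, angles in degrees, forces in N, time in s.
With the tool pointing down it reaches from about 0.25 to 0.725 m from the base axis. Payload 9.7 kg.
Tool frame: the origin (TCP) lies between the finger pads; the fingertips stand 11 mm ahead of it and the grasp point (between the pads) lies 8 mm behind it; y points along the fingers, x is the direction in which the jaws open and shut, and the axes are right-handed (so a half turn about y gives the same grasp; the last joint's range is limited). The gripper opens to 85 mm and grips with 20 to 120 N. Pads are 22 mm wide; open, the fingers measure 114 mm over their backs; the gripper's body (76 mm by 85 mm) begins 54 mm behind the grasp point. The pads swing forward as they close: fully open they stand 13 mm farther back than shut.
Start: joints at [74.427, 4.979, 10.078, 95.1, 0, 90], TCP at [0.148, 0.53, 0.242] pointing down, gripper open.
Joint ranges: [-179.16, 179.16], [-48.56, 103.87], [-65.8, 70.77], [-126.05, 130.52], [-82.76, 87.17], [-180, 180]. Speed limits (degrees/s): [127.2, 127.2, 147.25, 180, 180, 180].

INTERFACE

Orientations are given as [roll, pitch, yaw] about the fixed x, y, z axes, in that order (R = Rz(yaw) Ry(pitch) Rx(roll)).
In Python, from workcell import bot, vision gives the robot as it stands. The module is installed in compiled form; this text tells all that it offers.
- The arm moves only by the shell command python3 -m crank 'ROWS' [OPENING] [FORCE]. ROWS is text: rows parted by semicolons, each of 6 numbers parted by spaces: the shift along the tool's x, y, z in m, then the turn, a rotation vector about the tool's x, y, z in rad. A call has 1 to 8 rows; each row is the pose to reach, as a shift and turn from the pose commanded when the call began, along the tool's axes at that moment; what a row does not reach only later rows make up. A row lasts 1/10 s, in which the tool goes at most 50 mm and 8.59 degrees, less where a joint would pass 70% of its speed; a pose out of reach is approached as far as the arm can. A call with a gripper value outside its range is refused whole. OPENING is the gripper's target within -1 to 1 (shut at 1, half-way at 0, fully open at -1), set as the call begins (- or left out, the last holds). The fingers move at their own pace and stop on an object; FORCE is the grip in N (left out, the last holds). Time passes only in rows, so rows that repeat a pose let the fingers close. It gives the time, the measured TCP pose, the force and the opening at its end, in the units of the state.
- bot.get_obs(): the state, without advancing time (a new reading comes with each control period).
- vision.camera(name): name is "scene" or "top" or "wrist"; returns the picture (400x640x3 uint8, red, green, blue); there is no depth.
- vision.get_calibration(name): a dict with "fx", "fy", "cx", "cy" (pixels), "rvec" (rotation vector, rad) and "tvec" (3), from world to camera coordinates, as OpenCV has them. Camera axes: x right, y down, z forward; pixel columns grow to the right and rows downward; lengths in m; the calibration is good to about 2 mm. The wrist camera is an equidistant fisheye: a pixel r from the principal point sees the ray r / f radians off the axis. A picture is of the moment at which its call begins: read the wrist's pose just before it. get_calibration takes no time and is no camera call; for the wrist camera it gives the pose at the moment of the call.
- bot.job_done(): hands the job in, once; it reports no verdict.
The state is a dict: "time": time; "q": joint angles; "qd": joint speeds; "joint_efforts": joint torques, N m; "ee_pos": TCP position; "tcp_rot": TCP orientation; "wrist_force": force on the tool from outside, world axes, zero at the start; "torque": the same for the moment, N m; "opening": finger opening in m.
Only numpy, scipy, OpenCV 4.12 (cv2) and the standard library are available. Lean on these libraries where they do the work, as an engineer would, in place of code of your own. Each camera call takes 0.05 s, during which the arm holds its last target. There are 200 camera calls.

## Working session

There is one attempt and no reset: what is moved stays moved. The work goes in short steps, Python scripts to look and compute and a shell command to move; the robot and the scene stay as the last step left them, time stands still between calls to the robot, and variables do not carry over. Pictures are saved under pics/ and viewed, about 8 in all and at most 12, crops included, and the job is handed in when it is done.

```bash
mkdir -p pics; python3 - <<'E'
from workcell import bot, vision
import cv2,numpy as np
o=bot.get_obs();print(o)
for n in("top","scene"):
    im=vision.camera(n);cv2.imwrite(f"pics/{n}0.png",im[:,:,::-1]);print(n,vision.get_calibration(n))
print(vision.get_calibration("wrist"))
E
```

```text
{'time': 0.0, 'q': array([7.44273341e+01, 5.01121214e+00, 1.00324904e+01, 9.51009206e+01,
       5.00019325e-04, 9.00004940e+01]), 'qd': array([-0.07250681,  0.07837148, -0.06714962, -0.02107058, -0.04078264,
       -0.05927355]), 'joint_efforts': array([-6.24336753e-04, -5.20383990e+01,  4.64810443e+01,  1.62805634e-02,
       -2.86572242e-05, -1.21229695e-05]), 'ee_pos': array([0.14758747, 0.5295831 , 0.24156441]), 'tcp_rot': array([-8.99995007e+01,  7.96424010e-02,  7.44268400e+01]), 'wrist_force': array([0.61195142, 0.16112086, 0.12904356]), 'torque': array([-0.0004153 ,  0.00815145,  0.03873346]), 'opening': 0.0856418367451279}
top {'fx': 430.41070219696894, 'fy': 430.41070219696894, 'cx': 317.7817808907503, 'cy': 199.09642068643296, 'rvec': array([ 2.2060156 , -2.14607831,  0.09847831]), 'tvec': array([-0.04353426,  0.58454133,  1.37697877])}
scene {'fx': 377.7224751471082, 'fy': 377.7224751471082, 'cx': 313.87693735742624, 'cy': 198.3857633201246, 'rvec': array([ 2.44413757,  0.78908823, -0.24038789]), 'tvec': array([-0.45958393, -0.26704072,  1.41653361])}
{'fx': 309.70691628693146, 'fy': 309.70691628693146, 'cx': 318.291762788095, 'cy': 204.02712945832056, 'rvec': array([-2.32389733, -1.76448775, -0.23697636]), 'tvec': array([-0.54816139, -0.03479969,  0.37760827])}
```

View pics/top0.png

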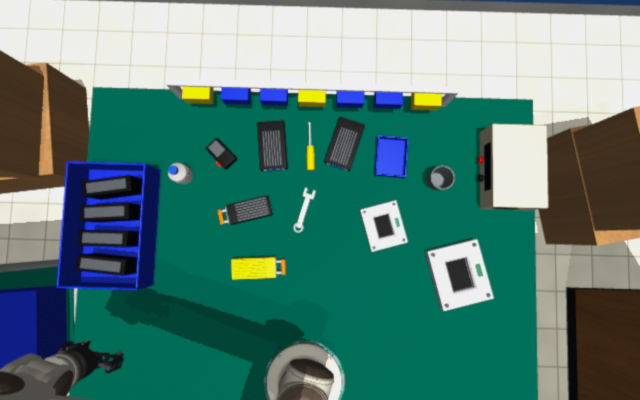

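View pics/scene0.png

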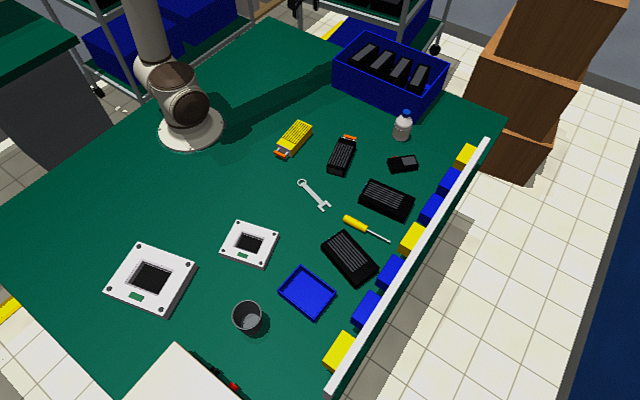

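Could be taken for the recorder: the black one with the orange handle, top (245,210) (the right one); the yellow one (258,268); done_a/done_b (272,146), (345,143); the black ones in the blue bin (~(108,225)). For the stand: the small one (384,226) is meant, and the large one (461,275) is the look-alike. I'll fit silhouettes in both cameras and check in one crop.

```bash
cat > h.py <<'E'
from workcell import bot, vision
import cv2,numpy as np
from scipy.optimize import minimize
from scipy.spatial.transform import Rotation as Ro
def proj(P,c,fish=False):
    R,_=cv2.Rodrigues(np.array(c["rvec"]));X=np.atleast_2d(P)@R.T+c["tvec"]
    if fish:
        r=np.hypot(X[:,0],X[:,1]);k=np.arctan2(r,X[:,2])/np.maximum(r,1e-9)
        uv=X[:,:2]*k[:,None]
    else: uv=X[:,:2]/X[:,2:]
    return uv*[c["fx"],c["fy"]]+[c["cx"],c["cy"]]
def ray(px,c,z,fish=False):
    d=(np.array(px,float)-[c["cx"],c["cy"]])/[c["fx"],c["fy"]]
    if fish:
        r=np.linalg.norm(d);v=np.r_[d/r*np.sin(r),np.cos(r)]
    else: v=np.r_[d,1]
    R,_=cv2.Rodrigues(np.array(c["rvec"]));o=-R.T@c["tvec"];v=R.T@v
    return o+v*(z-o[2])/v[2]
def box(x0,x1,y0,y1,z0,z1): 
    b=np.array([[x,y,z] for x in(x0,x1) for y in(y0,y1) for z in(z0,z1)])
    return b
def place(P,p,z=0): 
    c,s=np.cos(p[2]),np.sin(p[2]);return np.c_[P[:,0]*c-P[:,1]*s+p[0],P[:,0]*s+P[:,1]*c+p[1],P[:,2]+z]
REC=[box(-.07,.07,-.032,.032,0,.044)]
BAR=[box(.088,.100,-.024,.024,.015,.029)]
STAND=[box(-.06,.06,-.07,.07,0,.026)]
def edges(b): return [(i,j) for i in range(8) for j in range(i+1,8) if bin(i^j).count('1')==1]
def draw(im,P,c,col,fish=False,s=1,off=(0,0)):
    for i,j in edges(P):
        t=np.linspace(0,1,20)[:,None];uv=(proj(P[i]*(1-t)+P[j]*t,c,fish)-off)*s
        cv2.polylines(im,[np.int32(uv*16)],False,col,1,cv2.LINE_AA,4)
def sil(parts,c,S=4,fish=False):
    m=np.zeros((400*S,640*S),np.uint8)
    for P in parts: cv2.fillConvexPoly(m,cv2.convexHull(np.int32(proj(P,c,fish)*S+S/2)),255)
    return cv2.resize(m,(640,400),interpolation=cv2.INTER_AREA)/255.
def fit(views,parts,p0,z=0):
    def f(p):
        e=0
        for m,c,fish in views: e+=np.abs(sil([place(P,p,z) for P in parts],c,4,fish)-m).sum()/m.sum()
        return e
    r=minimize(f,p0,method="Nelder-Mead",options=dict(initial_simplex=np.array(p0)+[[0,0,0],[.012,0,0],[0,.012,0],[0,0,.1]],xatol=1e-4,maxfev=250))
    return r.x,r.fun
E
cat > a.py <<'E'
from h import *
T=cv2.imread("pics/top0.png");S=cv2.imread("pics/scene0.png");ct=vision.get_calibration("top");cs=vision.get_calibration("scene")
def comp(m,p,c,h):
    n,l=cv2.connectedComponents(m.astype(np.uint8));u=proj([[p[0],p[1],h]],c)[0].astype(int);k=l[u[1],u[0]]
    if k==0: print("no comp");k=np.bincount(l[u[1]-5:u[1]+5,u[0]-5:u[0]+5].ravel())[1:].argmax()+1
    x=(l==k).astype(np.uint8);q,_=cv2.findContours(x,0,2);cv2.drawContours(x,q,-1,1,-1);return x.astype(float)
def grey(I): I=I.astype(int);return (I.max(2)-I.min(2)<22)
def white(I): return I.min(2)>110
g=ray((250,209),ct,.044);st=ray((384,226),ct,.026);print(g,st)
for name,mk,parts,p0,h in(("rec",grey,REC,(g[0],g[1],np.radians(100)),.044),("stand",white,STAND,(st[0],st[1],.25),.026)):
    vt=(comp(mk(T),p0,ct,h) if name=="rec" else comp(mk(T)|(0),(p0[0]+.045,p0[1]),ct,h),ct,False)
    vs=(comp(mk(S),p0 if name=="rec" else (p0[0]+.045,p0[1]),cs,h),cs,False)
    for v in([vt],[vs],[vt,vs]):
        p,e=fit(v,parts,p0);print(name,p[:2].round(4),np.degrees(p[2]).round(2),round(e,3),[int(a[0].sum()) for a in v])
    for k,(I,c) in enumerate(((T,ct),(S,cs))):
        u=proj([[p[0],p[1],h]],c)[0].astype(int)-[35,32];cr=cv2.resize(I[u[1]:u[1]+64,u[0]:u[0]+70],None,fx=5,fy=5,interpolation=2)
        for P in parts+(BAR if name=="rec" else [box(-.026,.026,-.036,.036,.026,.026)]): draw(cr,place(P,p),c,(0,255,255),False,5,u)
        globals()[f"c{name}{k}"]=cr
cv2.imwrite("pics/fit0.png",np.vstack([np.hstack([crec0,crec1]),np.hstack([cstand0,cstand1])])[:,:700][:640])
E
python3 a.py; python3 -c "
import cv2;i=cv2.imread('pics/fit0.png');cv2.imwrite('pics/fit0.png',cv2.resize(i,(650,594)))"
```

```text
[0.54599372 0.18923897 0.044     ] [ 0.50389489 -0.24451564  0.026     ]
rec [0.5448 0.1991] 105.89 0.131 [878]
rec [0.5432 0.1951] 105.94 0.084 [746]
rec [0.5438 0.1963] 105.62 0.225 [878, 746]
stand [ 0.5032 -0.2475] 18.23 0.282 [1686]
stand [ 0.5002 -0.2327] 10.23 0.283 [1753]
stand [ 0.5019 -0.2424] 5.6 0.551 [1686, 1753]
```

View pics/fit0.png

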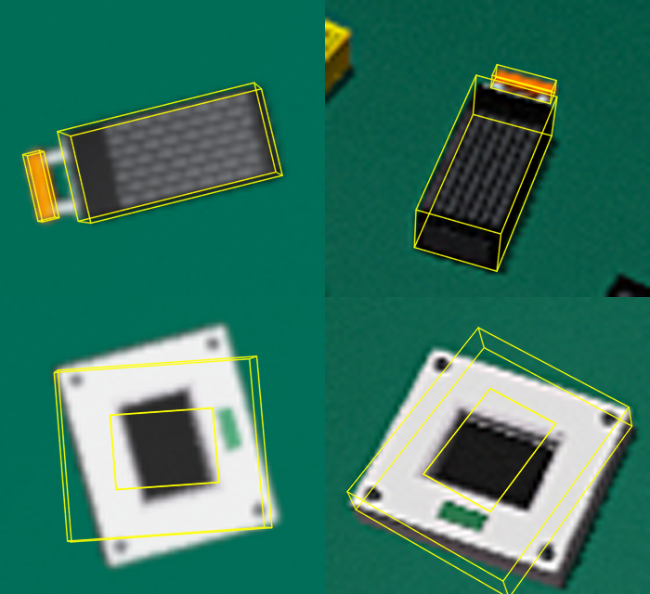

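```bash
cat > b.py <<'E'
exec(open("a.py").read().split("g=ray")[0])
TOPF=[box(-.06,.06,-.07,.07,.026,.026)]
p0=(.503,-.2475,np.radians(-74))
vt=(comp(white(T),(.503+.045,-.2475),ct,.026),ct,False);vs=(comp(white(S),(.503+.045,-.2475),cs,.026),cs,False)
for v in([vt],[vs],[vt,vs]):
    p,e=fit(v,TOPF,p0);print(p[:2].round(4),np.degrees(p[2]).round(2),round(e,3))
# dark pocket rim
dk=(T.max(2)<90)&(cv2.erode(vt[0],None)>0);v2=(comp(dk,p,ct,.026),ct,False)
print(fit([v2],[box(-.026,.026,-.036,.036,.026,.026)],p),v2[0].sum())
# IK-free summary of current wrist
o=bot.get_obs();print(o["time"],o["ee_pos"])
E
python3 b.py
```

```text
[ 0.5056 -0.2433] -73.47 0.041
[ 0.505  -0.2448] -73.55 0.025
[ 0.5053 -0.2444] -73.65 0.075
(array([ 0.50521266, -0.24280642, -1.27948228]), np.float64(0.2763871506049228)) 282.0
0.1 [0.14761331 0.5296325  0.24168053]
```

```bash
cat >> h.py <<'E'
def RT(a,phi): return Ro.from_euler("z",a,degrees=True)*Ro.from_euler("x",-90+phi,degrees=True)
def cur():
    o=bot.get_obs();return o,o["ee_pos"],Ro.from_euler("xyz",o["tcp_rot"],degrees=True)
def rel(p,a,phi,grasp=True):
    """row to bring the grasp point (or TCP) to p with tool-x azimuth a, tilt phi"""
    o,q,R=cur();Rn=RT(a,phi);p=np.array(p)+(Rn.apply([0,.008,0]) if grasp else 0)
    print("row",R.inv().apply(p-q).round(4),(R.inv()*Rn).as_rotvec().round(4),"t",round(o["time"],2),"pos",q.round(4),"rot",o["tcp_rot"].round(1),"F",o["wrist_force"].round(1),"q",o["q"].round(0),"op",round(o["opening"],4))
E
python3 - <<'E'
from h import *
rel((.5438,.197,.25),15.7,0,False)
c=vision.get_calibration("wrist");R,_=cv2.Rodrigues(c["rvec"]);o,q,Rt=cur()
print("cam in tool",Rt.inv().apply(-R.T@c["tvec"]-q),"axis",Rt.inv().apply(R.T@[0,0,1]))
E
```

```text
row [-0.2141 -0.0081 -0.4709] [ 6.000e-04  1.025e+00 -1.000e-03] t 0.1 pos [0.1476 0.5296 0.2417] rot [-90.    0.1  74.4] F [ 0.6 -0.2  0.7] q [74.  5. 10. 95. -0. 90.] op 0.0853
cam in tool [-0.00140431 -0.13107701  0.06640377] axis [ 3.06018828e-05  9.64211524e-01 -2.65134185e-01]
```

```bash
T='-0.214 -0.008 -0.471 0 1.025 0'; python3 -m crank '-0.214 -0.008 -0.471 0 1.025 0;-0.214 -0.008 -0.471 0 1.025 0;-0.214 -0.008 -0.471 0 1.025 0;-0.214 -0.008 -0.471 0 1.025 0;-0.214 -0.008 -0.471 0 1.025 0;-0.214 -0.008 -0.471 0 1.025 0;-0.214 -0.008 -0.471 0 1.025 0;-0.214 -0.008 -0.471 0 1.025 0' -1
python3 -c "
from h import *
rel((.5438,.197,.25),15.7,0,False)"
```

```text
time: 0.9
ee_pos: [0.4552, 0.271, 0.2483]
tcp_rot: [-90.0, 0.0, 15.4]
wrist_force: [-0.2, 1.5, 1.5]
opening: 0.0851
row [ 0.0657 -0.0017 -0.0949] [-0.0001 -0.0045 -0.0001] t 0.9 pos [0.4552 0.271  0.2483] rot [-90.    0.   15.4] F [-0.2  1.5  1.5] q [ 31.   2.   8.  96.   0. 105.] op 0.0851
```

```bash
python3 -m crank '0.065 -0.002 -0.095 0 -0.005 0;0.065 -0.002 -0.095 0 -0.005 0;0.065 -0.002 -0.095 0 -0.005 0;0.065 -0.002 -0.095 0 -0.005 0'
cat > w.py <<'E'
import sys
from h import *
c=vision.get_calibration("wrist");I=np.ascontiguousarray(vision.camera("wrist")[:,:,::-1]);cv2.imwrite("pics/w_"+sys.argv[1]+"_raw.png",I)
np.save("pics/w_"+sys.argv[1]+".npy",c,allow_pickle=True)
E
cat > c.py <<'E'
from h import *
I=cv2.imread("pics/w_1_raw.png");c=np.load("pics/w_1.npy",allow_pickle=True).item()
p=(.5438,.1965,np.radians(105.7))
G=I.astype(int);m=(G.max(2)-G.min(2)<22);n,l=cv2.connectedComponents(m.astype(np.uint8))
u=proj([[p[0],p[1],.044]],c,True)[0].astype(int);print(u,l[u[1],u[0]])
k=np.bincount(l[u[1]-20:u[1]+20,u[0]-20:u[0]+20].ravel())[1:].argmax()+1
x=(l==k).astype(np.uint8);q,_=cv2.findContours(x,0,2);cv2.drawContours(x,q,-1,1,-1)
x=cv2.morphologyEx(x,cv2.MORPH_OPEN,np.ones((15,15)))
p2,e=fit([(x.astype(float),c,True)],REC,p);print(p2,np.degrees(p2[2]),e)
O=(G[:,:,2]>150)&(G[:,:,0]<90)&(G[:,:,1]<170)
J=I.copy();J[cv2.dilate(x,None)-x>0]=(255,0,255)
for P in REC+BAR: draw(J,place(P,p2),c,(0,255,255),True)
cv2.imwrite("pics/w1.png",J)
E
python3 w.py 1; python3 c.py
```

```text
time: 1.3
ee_pos: [0.5435, 0.1972, 0.2494]
tcp_rot: [-90.0, 0.1, 15.8]
wrist_force: [-1.0, 0.0, -0.1]
opening: 0.0855
[318 181] 17
[0.54325725 0.19485271 1.83674048] 105.23747778658809 0.06210820094461141
```

View pics/w1.png

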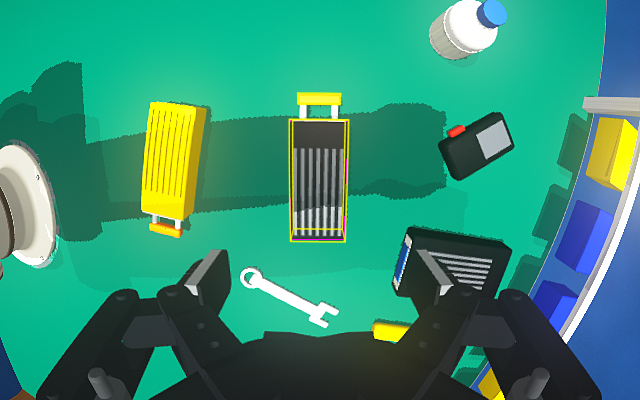

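The close view shows the recorder at (318,180) with its orange bar at (319,99), and the fit lies on its outline. The yellow one at (170,165) is the look-alike. I'll pre-pose tilted 30° and go in along the tool axis.

```bash
python3 - <<'E'
from h import *
g=np.array([.5401,.2066,.027]);y=RT(15.3,-30).apply([0,1,0]);print(y)
rel(g-.09*y,15.3,-30)
E
```

```text
[ 0.13193652 -0.48227871 -0.8660254 ]
row [0.0007 0.1518 0.0495] [-0.5238  0.0104  0.0012] t 1.35 pos [0.5424 0.1983 0.2498] rot [-90.    0.1  15.9] F [-0.6  0.3 -0.6] q [20.  9. 15. 96.  0. 94.] op 0.0856
```

```bash
python3 -m crank '0 0.05 0.02 -0.15 0.01 0;0.001 0.1 0.04 -0.3 0.01 0;0.001 0.13 0.05 -0.45 0.01 0;0.001 0.152 0.05 -0.524 0.01 0;0.001 0.152 0.05 -0.524 0.01 0;0.001 0.152 0.05 -0.524 0.01 0;0.001 0.152 0.05 -0.524 0.01 0'
python3 -c "
from h import *
rel((.5401,.2066,.027),15.3,-30)"
```

```text
time: 2.05
ee_pos: [0.5301, 0.2474, 0.1012]
tcp_rot: [-119.8, -0.3, 15.4]
wrist_force: [0.4, 0.3, -0.4]
opening: 0.0857
row [-0.0017  0.0933  0.0004] [-0.0027 -0.0013  0.0063] t 2.05 pos [0.5301 0.2474 0.1012] rot [-119.8   -0.3   15.4] F [ 0.4  0.3 -0.4] q [ 38.  19.   6.  89. -28. 115.] op 0.0857
```

```bash
python3 -m crank '-0.001 0.025 0 0 0 0;-0.001 0.05 0 0 0 0;-0.002 0.068 0 0 0 0;-0.002 0.082 0 0 0 0;-0.002 0.092 0 0 0 0;-0.002 0.092 0 0 0 0'
python3 w.py 2; python3 -c "
from h import *
rel((.5401,.2066,.027),15.3,-30)"
```

```text
time: 2.65
ee_pos: [0.5402, 0.2014, 0.0189]
tcp_rot: [-120.0, -0.2, 15.4]
wrist_force: [0.8, -0.2, -0.7]
opening: 0.0858
row [ 0.001  -0.0007  0.0001] [-0.0002 -0.0004  0.0037] t 2.7 pos [0.5403 0.202  0.0195] rot [-120.    -0.2   15.4] F [-0.3  0.7 -0.8] q [ 34.  19.  -3.  78. -28. 111.] op 0.0855
```

View pics/w_2_raw.png

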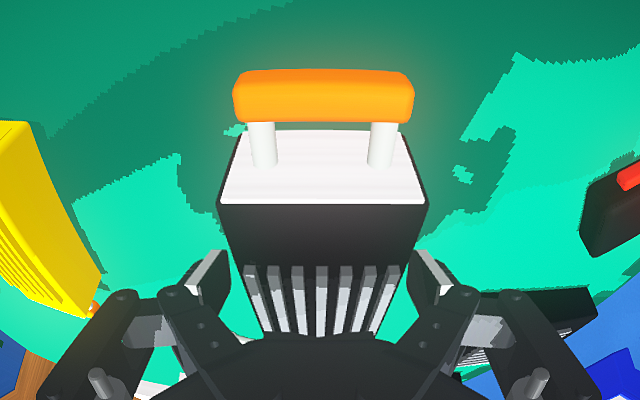

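The fingers straddle the box evenly, pads at (208,275) and (432,275) and the box between them at about 235–412. Closing.

```bash
python3 -m crank '0 0 0 0 0 0;0 0 0 0 0 0;0 0 0 0 0 0;0 0 0 0 0 0;0 0 0 0 0 0' 1 80
python3 -m crank '0 -0.01 0.006 0 0 0;0 -0.03 0.016 0 0 0;0 -0.07 0.04 0 0 0;0 -0.11 0.06 0 0 0;0 -0.15 0.09 0 0 0;0 -0.17 0.1 0 0 0;0 -0.17 0.1 0 0 0'
python3 -c "
from h import *
rel((.52,.10,.30),15.3,0)"
```

```text
time: 3.2
ee_pos: [0.5407, 0.2033, 0.0201]
tcp_rot: [-120.0, -0.3, 15.5]
wrist_force: [0.4, 2.4, 6.4]
opening: 0.0629
time: 3.9
ee_pos: [0.4927, 0.3717, 0.1163]
tcp_rot: [-119.9, -0.2, 15.6]
wrist_force: [-0.1, 0.6, -8.3]
opening: 0.063
row [-0.0464 -0.0183 -0.3209] [0.5221 0.005  0.0044] t 3.9 pos [0.4927 0.3717 0.1163] rot [-119.9   -0.2   15.6] F [-0.1  0.6 -8.3] q [ 48.  29.  21.  99. -25. 126.] op 0.063
```

```bash
python3 -m crank '-0.007 -0.003 -0.045 0.08 0 0;-0.014 -0.006 -0.09 0.16 0 0;-0.02 -0.008 -0.135 0.24 0 0;-0.027 -0.011 -0.18 0.32 0 0;-0.034 -0.014 -0.23 0.4 0 0;-0.04 -0.016 -0.28 0.46 0 0;-0.046 -0.018 -0.32 0.52 0.005 0.004;-0.046 -0.018 -0.32 0.52 0.005 0.004'
python3 -c "
from h import *
rel((.48,-.10,.30),15.3,0)"
```

```text
time: 4.7
ee_pos: [0.5211, 0.0918, 0.2942]
tcp_rot: [-90.3, -0.1, 14.7]
wrist_force: [0.8, 1.3, -8.8]
opening: 0.063
row [-0.0884  0.0028 -0.1751] [ 0.0044 -0.0105  0.0026] t 4.7 pos [0.5211 0.0918 0.2942] rot [-90.3  -0.1  14.7] F [ 0.8  1.3 -8.8] q [ 10.   3.  14. 101.  -0.  85.] op 0.063
```

```bash
python3 -m crank '-0.011 0 -0.022 0 -0.145 0;-0.022 0 -0.044 0 -0.29 0;-0.033 0 -0.066 0 -0.435 0;-0.044 0 -0.088 0 -0.58 0;-0.055 0 -0.11 0 -0.725 0;-0.066 0 -0.132 0 -0.87 0;-0.077 0 -0.154 0 -1.015 0;-0.088 0.003 -0.175 0 -1.16 0'
python3 -m crank '0 0 0 0 -0.145 0;0 0 0 0 -0.29 0;0 0 0 0 -0.435 0;0 0 0 0 -0.58 0;0 0 0 0 -0.725 0;0 0 0 0 -0.87 0;0 0 0 0 -1.015 0;0 0 0 0 -1.16 0'
python3 - <<'E'
from h import *
rel((.48,-.10,.30),196.5,0)
E
```

```text
time: 5.5
ee_pos: [0.4805, -0.0956, 0.2881]
tcp_rot: [-89.9, 0.2, 81.9]
wrist_force: [0.6, 1.1, -8.7]
opening: 0.0626
time: 6.3
ee_pos: [0.4807, -0.0946, 0.2877]
tcp_rot: [-89.7, 0.0, 148.4]
wrist_force: [0.2, 0.3, -8.4]
opening: 0.0629
row [-0.0023 -0.0042  0.005 ] [-0.0042 -0.8399  0.0018] t 6.3 pos [ 0.4807 -0.0946  0.2877] rot [-89.7   0.  148.4] F [ 0.2  0.3 -8.4] q [-11.  -2.   8. 100.  -0. -69.] op 0.0629
```

```bash
python3 -m crank '0 0 0 0 -0.145 0;0 0 0 0 -0.29 0;0 0 0 0 -0.435 0;0 0 0 0 -0.58 0;0 0 0 0 -0.725 0;-0.002 -0.004 0.005 0 -0.84 0;-0.002 -0.004 0.005 0 -0.84 0'
python3 - <<'E'
from h import *
s=np.radians(106.4);g=np.array([.5053+.005*np.cos(s),-.2443+.005*np.sin(s),.092])
rel(g+[0,0,.13],196.4,60); rel(g+[0,0,.09],196.4,60); print(g)
E
```

```text
time: 7.0
ee_pos: [0.4798, -0.1002, 0.2924]
tcp_rot: [-89.8, -0.1, -163.8]
wrist_force: [0.4, 0.1, -9.3]
opening: 0.0629
row [0.0157 0.0749 0.1471] [ 1.0436 -0.0013  0.0037] t 7.0 pos [ 0.4798 -0.1002  0.2924] rot [-8.980e+01 -1.000e-01 -1.638e+02] F [ 0.4  0.1 -9.3] q [ -12.   -2.    9.  101.   -0. -118.] op 0.0629
row [0.0156 0.1149 0.147 ] [ 1.0436 -0.0013  0.0037] t 7.0 pos [ 0.4798 -0.1002  0.2924] rot [-8.980e+01 -1.000e-01 -1.638e+02] F [ 0.4  0.1 -9.3] q [ -12.   -2.    9.  101.   -0. -118.] op 0.0629
[ 0.50388829 -0.23950343  0.092     ]
```

```bash
python3 -m crank '0.002 0 0.02 0.13 0 0;0.004 0.005 0.04 0.26 0 0;0.006 0.01 0.06 0.39 0 0;0.008 0.02 0.08 0.52 0 0;0.01 0.03 0.1 0.65 0 0;0.012 0.045 0.12 0.78 0 0;0.014 0.06 0.135 0.91 0 0;0.016 0.075 0.147 1.044 0 0.004'
python3 w.py 3
python3 - <<'E'
from h import *
rel((.50389,-.2395,.222),196.4,60); S=vision.camera("scene")[:,:,::-1];cs=vision.get_calibration("scene")
cv2.imwrite("pics/s3.png",np.hstack([cv2.resize(S[100:320,150:370],(440,440)),cv2.imread("pics/w_3_raw.png")[0:400,160:480].repeat(1,0)[:400].copy() if 0 else cv2.resize(cv2.imread("pics/w_3_raw.png")[:,140:500],(360,440))]))
E
```

```text
time: 7.8
ee_pos: [0.5053, -0.2458, 0.2169]
tcp_rot: [-29.8, 0.3, -163.8]
wrist_force: [2.1, -0.7, -9.5]
opening: 0.063
row [-0.0045 -0.0051  0.0115] [-0.0062  0.0045  0.0064] t 7.85 pos [ 0.5011 -0.2462  0.2056] rot [ -29.6   -0.4 -163.8] F [ -1.4  -0.4 -25. ] q [  -2.  -20.  -34.   48.  -56. -124.] op 0.0627
```

View pics/s3.png

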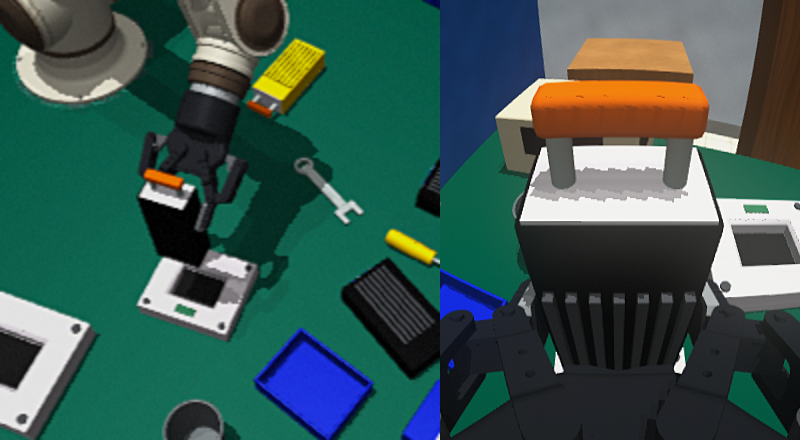

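```bash
python3 -m crank '0 0 0 0 0 0;0 0 0 0 0 0;0 0 0 0 0 0'
python3 w.py 4
cat > d.py <<'E'
from h import *
import sys
n=sys.argv[1]
I=cv2.imread(f"pics/w_{n}_raw.png").astype(int);c=np.load(f"pics/w_{n}.npy",allow_pickle=True).item()
O=((I[:,:,2]>110)&(I[:,:,0]<.45*I[:,:,2])&(I[:,:,1]<.7*I[:,:,2])).astype(np.uint8);nn,l,st,ce=cv2.connectedComponentsWithStats(O);k=st[1:,4].argmax()+1
m=(l==k).astype(float);print(st[k],ce[k])
o,q,R=cur()
# recorder in tool frame, x_rec->dx along, params: along-rec shift dx, dz, tilt
def rec2tool(P,dx,dz,t,dy=0):
    th=np.radians(30+t) # tool frame: rec x = cos30 z - sin30 y ; rec z = -cos30 y - sin30 z ; rec y=-x
    X=np.array([0,-np.sin(th),np.cos(th)]);Z=np.array([0,-np.cos(th),-np.sin(th)]);Y=np.array([-1,0,0])
    return (P[:,[0]]-.012-dx)*X+(P[:,[1]]-dy)*Y+(P[:,[2]]-.027-dz)*Z+[0,-.008,0]
def f(v): return np.abs(sil([R.apply(rec2tool(BAR[0],*v))+q],c,4,True)-m).sum()/m.sum()
print("nominal",f((0,0,0,0)))
r=minimize(f,(0,0,0,0),method="Nelder-Mead",options=dict(initial_simplex=[[0,0,0,0],[.004,0,0,0],[0,.004,0,0],[0,0,4,0],[0,0,0,.003]],maxfev=300));print(r.x,r.fun)
rel((.50389,-.2395,.222),196.4,60)
E
python3 d.py 4
```

```text
time: 8.2
ee_pos: [0.5076, -0.2461, 0.2226]
tcp_rot: [-30.0, 0.5, -163.7]
wrist_force: [0.1, -0.7, -8.9]
opening: 0.0629
[ 231   72  178   51 8165] [320.01383956  97.35897122]
nominal 0.3568761932207053
[ 2.08511896e-03  1.32255745e-03 -7.34983324e+00  4.11700574e-04] 0.07206993023786368
row [ 0.0015  0.0016 -0.0037] [-0.0008 -0.008  -0.0016] t 8.25 pos [ 0.5074 -0.2462  0.222 ] rot [ -30.     0.4 -163.7] F [ 1.  -0.3 -7.6] q [  -2.  -20.  -32.   49.  -55. -124.] op 0.0628
```

```bash
cat > e.py <<'E'
from h import *
from scipy.optimize import least_squares
def orange(I,seed,rad):
    I=I.astype(int);O=((I[:,:,2]>110)&(I[:,:,0]<.5*I[:,:,2])&(I[:,:,1]<.7*I[:,:,2])).astype(np.uint8)
    n,l,st,ce=cv2.connectedComponentsWithStats(O)
    k=min(range(1,n),key=lambda i:np.hypot(*(ce[i]-seed))-(0 if st[i,4]>15 else -999));return ce[k],st[k]
o,q,R=cur()
h=R.apply([0,1,0]);h=h*[1,1,0]/np.linalg.norm(h[:2])
g=q-R.apply([0,.008,0]);nom=g+[0,0,.082]+h*.005;tl=g+h*(.005*np.cos(.128)+.082*np.sin(.128))+[0,0,.082*np.cos(.128)]
for n in("top","scene"):
    I=vision.camera(n)[:,:,::-1];cv2.imwrite(f"pics/{n}_e.png",I);c=vision.get_calibration(n)
    print(n,orange(I,proj(nom,c)[0],20),"nominal",proj(nom,c)[0].round(1),"tilted",proj(tl,c)[0].round(1))
c=vision.get_calibration("wrist");print("wrist nom",proj(nom,c,True),proj(tl,c,True))
E
python3 e.py
```

```text
top (array([400.45588235, 221.67647059]), array([397, 214,   8,  17,  68], dtype=int32)) nominal [400.9 221.9] tilted [404.7 220.9]
scene (array([231.2970297 , 185.84158416]), array([222, 182,  20,   9, 101], dtype=int32)) nominal [232.2 186.4] tilted [230.3 190. ]
wrist nom [[312.32797525  92.86965876]] [[312.76904154  80.72506438]]
```

```bash
python3 -m crank '0.001 0.002 -0.004 0 -0.008 0;0.001 0.002 -0.004 0 -0.008 0;0.001 0.002 -0.004 0 -0.008 0;0.001 0.002 -0.004 0 -0.008 0'; python3 w.py 5; python3 d.py 5; python3 e.py
```

```text
time: 8.75
ee_pos: [0.5049, -0.2462, 0.2143]
tcp_rot: [-30.0, -0.2, -163.5]
wrist_force: [-0.5, -0.6, -9.1]
opening: 0.0631
[ 231   72  178   51 8157] [320.00772343  97.48216256]
nominal 0.34236923897915184
[ 3.70790844e-03  5.77574546e-03 -5.43328919e+00  5.82346861e-04] 0.09149221046761231
row [-0.0009 -0.0016  0.0032] [-0.0008  0.004   0.0003] t 8.8 pos [ 0.505  -0.2462  0.2144] rot [ -30.    -0.2 -163.5] F [-0.   0.9 -9.8] q [  -2.  -20.  -33.   48.  -55. -125.] op 0.0628
top (array([399.70149254, 222.13432836]), array([396, 215,   9,  16,  67], dtype=int32)) nominal [400.3 223. ] tilted [404.1 222. ]
scene (array([231.37623762, 187.0990099 ]), array([222, 183,  20,   9, 101], dtype=int32)) nominal [232.  187.7] tilted [230.1 191.3]
wrist nom [[317.47058655  97.52472247]] [[317.60735035  84.96133526]]
```

```bash
python3 -m crank '0 0.005 -0.009 0 0 0;-0.001 0.012 -0.022 0 0.002 0;-0.001 0.02 -0.035 0 0.002 0;-0.001 0.028 -0.048 0 0.002 0;-0.001 0.036 -0.062 0 0.002 0;-0.001 0.042 -0.072 0 0.002 0;-0.001 0.047 -0.08 0 0.002 0;-0.001 0.049 -0.083 0 0.002 0'; python3 -m crank '0 0 0 0 0 0;0 0 0 0 0 0;0 0 0 0 0 0'; python3 e.py; python3 - <<'E'
from h import *
rel((.50389,-.2395,.122),196.4,60); o,q,R=cur()
g=q-R.apply([0,.008,0]);h=R.apply([0,1,0]);h=h*[1,1,0]/np.linalg.norm(h[:2]);x=R.apply([1,0,0])
ctr=g+h*.005-[0,0,.012]
for n in("top","scene"):
    I=cv2.imread(f"pics/{n}_e.png");c=vision.get_calibration(n);u=proj(ctr-[0,0,.05],c)[0].astype(int)-[40,45]
    cr=cv2.resize(I[u[1]:u[1]+90,u[0]:u[0]+80],None,fx=5,fy=5,interpolation=2)
    b=np.array([ctr+i*.022*h+j*.032*x+[0,0,k*.07] for i in(-1,1) for j in(-1,1) for k in(-1,1)]);draw(cr,b,c,(0,255,255),False,5,u)
    draw(cr,place(box(-.026,.026,-.036,.036,.010,.026),(.5053,-.2443,np.radians(-73.6))),c,(255,255,0),False,5,u)
    globals()[n]=cr
cv2.imwrite("pics/pl.png",np.hstack([top,scene]))
E
```

```text
time: 9.7
ee_pos: [0.5053, -0.247, 0.1163]
tcp_rot: [-30.0, -0.2, -163.6]
wrist_force: [0.2, -1.7, -9.1]
opening: 0.063
time: 10.0
ee_pos: [0.5063, -0.247, 0.1189]
tcp_rot: [-29.9, -0.0, -163.6]
wrist_force: [0.0, -0.0, -9.3]
opening: 0.0631
top (array([393.48275862, 222.9137931 ]), array([390, 216,   8,  16,  58], dtype=int32)) nominal [394.1 223.7] tilted [397.6 222.7]
scene (array([238.40243902, 209.43902439]), array([230, 206,  18,   8,  82], dtype=int32)) nominal [238.9 209.8] tilted [237.2 213.2]
wrist nom [[316.20254572  96.74372642]] [[316.4118993   84.27005349]]
row [ 0.0001 -0.0004 -0.0011] [-0.0012  0.0011 -0.0002] t 10.1 pos [ 0.5062 -0.247   0.1187] rot [-2.990e+01 -1.000e-01 -1.636e+02] F [ 0.1 -0.3 -8.6] q [  -3.  -16.  -41.   36.  -55. -125.] op 0.0628
```

View pics/pl.png

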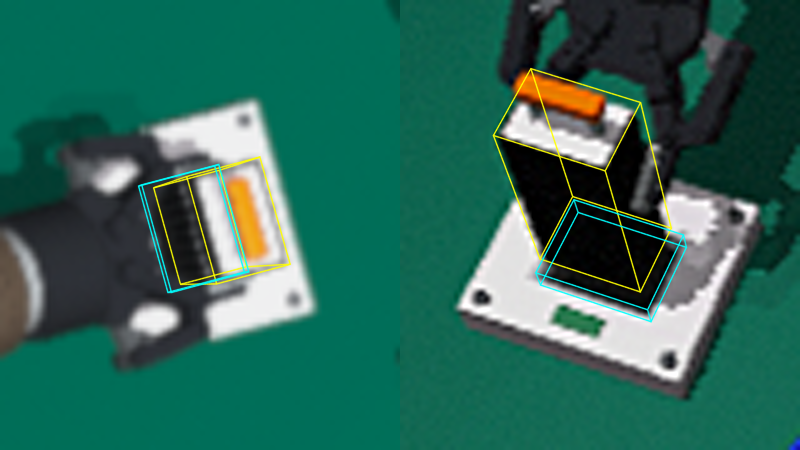

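```bash
python3 -m crank '0 0.0015 -0.0026 0 0 0;0 0.0035 -0.006 0 0 0;0 0.0055 -0.0095 0 0 0;0 0.0075 -0.013 0 0 0;0 0.0095 -0.0165 0 0 0;0 0.011 -0.019 0 0 0;0 0.012 -0.0208 0 0 0;0 0.012 -0.0208 0 0 0'; python3 -m crank '0 0.0005 -0.0009 0 0 0;0 0.001 -0.0017 0 0 0;0 0.0015 -0.0026 0 0 0'; python3 -c "
from h import *
rel((.50389,-.2395,.092),196.4,60)"
```

```text
time: 10.9
ee_pos: [0.5057, -0.247, 0.0936]
tcp_rot: [-30.0, -0.1, -163.6]
wrist_force: [-0.2, -0.6, -9.2]
opening: 0.063
time: 11.2
ee_pos: [0.5059, -0.247, 0.0911]
tcp_rot: [-29.9, -0.1, -163.6]
wrist_force: [0.1, -1.1, -8.4]
opening: 0.063
row [-0.0002  0.0008 -0.0031] [-0.0009  0.0019  0.0003] t 11.2 pos [ 0.5059 -0.247   0.0911] rot [-2.990e+01 -1.000e-01 -1.636e+02] F [ 0.1 -1.1 -8.4] q [  -3.  -15.  -43.   33.  -55. -125.] op 0.063
```

```bash
python3 -m crank '0 0.0003 -0.0004 0 0 0;0 0.0005 -0.0009 0 0 0;0 0.0008 -0.0013 0 0 0;0 0.001 -0.0017 0 0 0'; python3 -m crank '0 0.0003 -0.0004 0 0 0;0 0.0005 -0.0009 0 0 0;0 0.0005 -0.0009 0 0 0';  python3 -m crank '0 0.0002 -0.0003 0 0 0;0 0.0003 -0.0005 0 0 0'
```

```text
time: 11.6
ee_pos: [0.5058, -0.247, 0.089]
tcp_rot: [-30.0, -0.1, -163.6]
wrist_force: [-0.0, 1.2, -9.5]
opening: 0.0628
time: 11.9
ee_pos: [0.5058, -0.2471, 0.0882]
tcp_rot: [-29.9, -0.1, -163.6]
wrist_force: [-0.5, 0.5, -6.4]
opening: 0.0628
time: 12.1
ee_pos: [0.506, -0.2472, 0.0883]
tcp_rot: [-29.9, -0.1, -163.6]
wrist_force: [-5.1, 3.5, 0.5]
opening: 0.0629
```

```bash
python3 -m crank '0 0 0 0 0 0;0 0 0 0 0 0;0 0 0 0 0 0;0 0 0 0 0 0;0 0 0 0 0 0' -1; python3 -m crank '0 -0.01 0 0 0 0;0 -0.025 0 0 0 0;0 -0.045 0 0 0 0;0 -0.07 0 0 0 0;0 -0.1 0 0 0 0;0 -0.12 0 0 0 0;0 -0.13 0 0 0 0;0 -0.13 0 0 0 0'; python3 w.py 6; python3 - <<'E'
from h import *
c=vision.get_calibration("wrist");I=cv2.imread("pics/w_6_raw.png");p=(.5053,-.2443)
s=np.radians(-73.6)
b=place(box(-.022,.022,-.032,.032,.010,.150),(*p,s));draw(I,b,c,(0,255,255),True)
draw(I,place(box(-.007,.007,-.024,.024,.168,.180),(*p,s)),c,(0,255,255),True)
S=vision.camera("scene")[:,:,::-1];cv2.imwrite("pics/scene_6.png",S);S=S.copy();cs=vision.get_calibration("scene");cr=cv2.resize(S[150:290,180:290],(393,500),interpolation=2)
cv2.imwrite("pics/w6.png",np.hstack([cv2.resize(I[:,160:480],(400,500)),cr]))
rel((.5053,-.2443,.26),106.5,0,False);rel((.5053,-.2443,.26),-73.6,0,False)
E
```

```text
time: 12.6
ee_pos: [0.5059, -0.2471, 0.0877]
tcp_rot: [-29.9, -0.1, -163.6]
wrist_force: [-0.4, -0.7, 0.4]
opening: 0.0849
time: 13.4
ee_pos: [0.4747, -0.138, 0.1531]
tcp_rot: [-29.9, -0.0, -163.5]
wrist_force: [0.3, 0.2, -0.0]
opening: 0.0851
row [0.0003 0.0413 0.1483] [-0.8177  1.4128 -0.8146] t 13.5 pos [ 0.4743 -0.139   0.1521] rot [-3.000e+01 -1.000e-01 -1.635e+02] F [-0.7 -0.3 -0.5] q [ 12. -14. -33.  64. -60. -98.] op 0.0853
row [0.0003 0.0413 0.1483] [-0.815  -1.4101  0.8167] t 13.5 pos [ 0.4743 -0.139   0.1521] rot [-3.000e+01 -1.000e-01 -1.635e+02] F [-0.7 -0.3 -0.5] q [ 12. -14. -33.  64. -60. -98.] op 0.0853
```

View pics/w6.png

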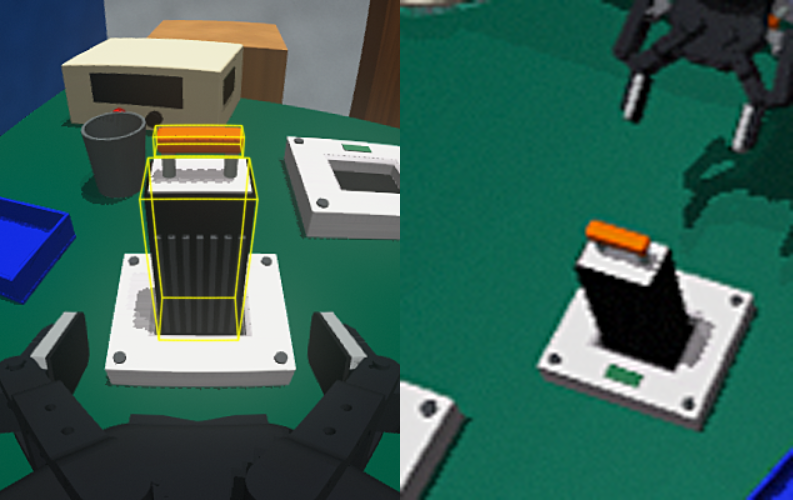

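Recorder stands upright in the pocket: foot at (200,335) in the left half, orange bar at (200,140), outline on the fit. Next I go above the handle with the tool vertical.

```bash
python3 - <<'E'
from h import *
rel((.49,-.16,.27),196.4,0,False)
E
```

```text
row [-0.0089 -0.0375  0.1145] [-1.048   0.0021  0.0011] t 13.5 pos [ 0.4743 -0.139   0.1521] rot [-3.000e+01 -1.000e-01 -1.635e+02] F [-0.7 -0.3 -0.5] q [ 12. -14. -33.  64. -60. -98.] op 0.0853
```

```bash
python3 -m crank '0 -0.015 0.02 -0.13 0 0;-0.002 -0.025 0.04 -0.26 0 0;-0.003 -0.03 0.06 -0.39 0 0;-0.005 -0.034 0.08 -0.52 0 0;-0.006 -0.037 0.095 -0.65 0 0;-0.008 -0.037 0.11 -0.78 0 0;-0.009 -0.037 0.114 -0.91 0 0;-0.009 -0.037 0.114 -1.048 0 0'; python3 -m crank '0 0 0 0 0 0;0 0 0 0 0 0;0 0 0 0 0 0'; python3 w.py 7; cat > bar.py <<'E'
from h import *
import sys
n=sys.argv[1]
I=cv2.imread(f"pics/w_{n}_raw.png").astype(int);c=np.load(f"pics/w_{n}.npy",allow_pickle=True).item()
O=((I[:,:,2]>110)&(I[:,:,0]<.5*I[:,:,2])&(I[:,:,1]<.72*I[:,:,2])).astype(np.uint8)
s=proj([[.5053,-.2443,.174]],c,True)[0];nn,l,st,ce=cv2.connectedComponentsWithStats(O)
k=min(range(1,nn),key=lambda i:np.hypot(*(ce[i]-s))+(0 if st[i,4]>100 else 9999));m=(l==k).astype(float);print("seed",s,"found",ce[k],st[k])
zb=float(sys.argv[2])
p,e=fit([(m,c,True)],[box(-.007,.007,-.024,.024,-.006,.006)],(.5053,-.2443,np.radians(-73.6)),zb);print(p[:2].round(4),np.degrees(p[2]).round(2),round(e,3))
rel((p[0],p[1],.26),196.4,0,False)
E
python3 bar.py 7 .174
```

```text
time: 14.3
ee_pos: [0.4905, -0.1615, 0.2708]
tcp_rot: [-90.2, 0.1, -163.6]
wrist_force: [-1.2, -0.1, -0.3]
opening: 0.0858
time: 14.6
ee_pos: [0.4897, -0.1602, 0.2693]
tcp_rot: [-89.9, -0.1, -163.5]
wrist_force: [-0.3, 0.5, -0.8]
opening: 0.0853
seed [330.05260011  98.58939619] found [328.90400746  95.2693383 ] [ 297   87   67   19 1073]
[ 0.5062 -0.2462] -71.76 0.305
row [0.0087 0.0098 0.0876] [-0.002   0.0017  0.0017] t 14.65 pos [ 0.4897 -0.1598  0.2696] rot [-8.990e+01 -1.000e-01 -1.635e+02] F [-0.1  0.1 -0.6] q [ -18.    1.    9.   98.   -0. -124.] op 0.0854
```

```bash
python3 -m crank '0.002 0.002 0.02 0 0 0;0.004 0.004 0.045 0 0 0;0.007 0.006 0.068 0 0 0;0.008 0.008 0.08 0 0 0;0.008 0.008 0.087 0 0 0;0.008 0.008 0.087 0 0 0;0.008 0.008 0.087 0 0 0'; python3 w.py 8; python3 bar.py 8 .174; python3 -c "
from h import *
rel((.5057,-.2452,.168),196.4,0,False)
I=cv2.imread('pics/w_8_raw.png');cv2.imwrite('pics/w8.png',I[:,120:520])"
```

```text
time: 15.35
ee_pos: [0.5069, -0.2452, 0.2618]
tcp_rot: [-90.0, -0.1, -163.5]
wrist_force: [-0.9, 0.1, -0.1]
opening: 0.0856
seed [319.5174274  216.53652738] found [319.72052402 214.43056769] [ 288  205   64   19 1145]
[ 0.5058 -0.246 ] -69.0 0.326
row [0.0013 0.0018 0.0006] [-0.0002  0.0015  0.0017] t 15.4 pos [ 0.5069 -0.2451  0.2618] rot [-9.000e+01 -1.000e-01 -1.635e+02] F [0.6 0.1 0.2] q [ -26.    7.   15.   98.   -0. -132.] op 0.0856
row [ 0.001   0.0938 -0.0003] [-0.0002  0.0015  0.0017] t 15.4 pos [ 0.5069 -0.2451  0.2618] rot [-9.000e+01 -1.000e-01 -1.635e+02] F [0.6 0.1 0.2] q [ -26.    7.   15.   98.   -0. -132.] op 0.0856
```

View pics/w8.png

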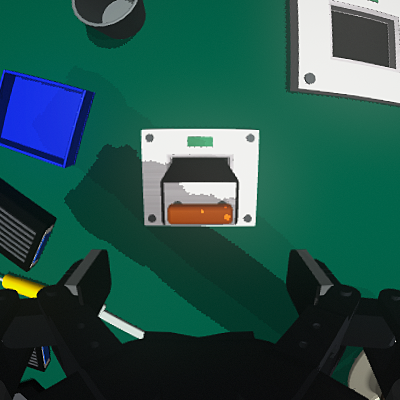

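The bar is at (200,214) in the crop, centred between the pads and aligned. Descending over its ends.

```bash
python3 -m crank '0.001 0.02 0 0 0 0;0.001 0.04 0 0 0 0;0.001 0.058 0 0 0 0;0.001 0.072 0 0 0 0;0.001 0.084 0 0 0 0;0.001 0.091 0 0 0 0;0.001 0.094 0 0 0 0;0.001 0.094 0 0 0 0'; python3 -m crank '0 0 0 0 0 0;0 0 0 0 0 0;0 0 0 0 0 0;0 0 0 0 0 0' 0.0 30; python3 w.py 9; python3 bar.py 9 .174; python3 -c "
from h import *
rel((.5057,-.2452,.168),196.4,0,False)
I=cv2.imread('pics/w_9_raw.png');cv2.imwrite('pics/w9.png',I[:,120:520])"
```

```text
time: 16.2
ee_pos: [0.5058, -0.2462, 0.1676]
tcp_rot: [-90.0, -0.1, -163.6]
wrist_force: [-0.5, -0.1, 0.2]
opening: 0.0852
time: 16.6
ee_pos: [0.506, -0.2463, 0.1682]
tcp_rot: [-90.0, -0.1, -163.6]
wrist_force: [0.9, 0.5, 4.1]
opening: 0.0474
seed [317.78278277 279.60775221] found [318.61549654 278.0556566 ] [ 266  265  105   27 2749]
[ 0.5048 -0.2426] -71.09 0.495
row [ 0.0003 -0.0918 -0.0039] [-0.0007  0.0007  0.001 ] t 16.65 pos [ 0.506  -0.2464  0.1682] rot [-9.000e+01 -1.000e-01 -1.636e+02] F [-0.5  0.3  4.2] q [ -26.    6.    3.   87.   -0. -132.] op 0.0476
row [-0.      0.0002 -0.0012] [-0.0007  0.0007  0.001 ] t 16.65 pos [ 0.506  -0.2464  0.1682] rot [-9.000e+01 -1.000e-01 -1.636e+02] F [-0.5  0.3  4.2] q [ -26.    6.    3.   87.   -0. -132.] op 0.0476
```

View pics/w9.png

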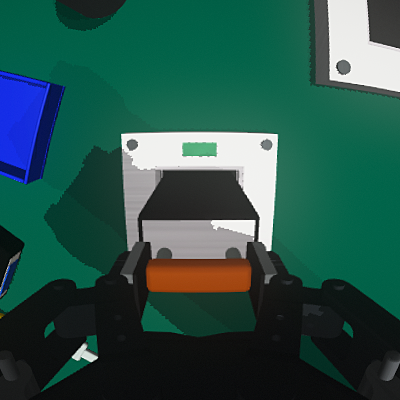

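```bash
cat > chk.py <<'E'
import sys
from workcell import bot
o=bot.get_obs();sys.exit(o["wrist_force"][2]<float(sys.argv[1]))
E
python3 -m crank '0 0 0 0 0 0;0 0 0 0 0 0;0 0 0 0 0 0' 1 40; python3 -m crank '0 -0.002 0 0 0 0;0 -0.005 0 0 0 0;0 -0.01 0 0 0 0;0 -0.015 0 0 0 0;0 -0.02 0 0 0 0;0 -0.022 0 0 0 0;0 -0.022 0 0 0 0'; python3 chk.py -7 && python3 -m crank '0 -0.004 0 0 0 0;0 -0.008 0 0 0 0;0 -0.012 0 0 0 0;0 -0.016 0 0 0 0;0 -0.02 0 0 0 0;0 -0.022 0 0 0 0;0 -0.022 0 0 0 0'
```

```text
time: 16.95
ee_pos: [0.506, -0.2464, 0.1683]
tcp_rot: [-90.0, -0.1, -163.6]
wrist_force: [0.6, -0.6, 6.1]
opening: 0.0473
time: 17.65
ee_pos: [0.5059, -0.2463, 0.1899]
tcp_rot: [-90.0, -0.1, -163.6]
wrist_force: [1.4, 0.3, -2.4]
opening: 0.0468False
```

```bash
sed -i 's/sys.exit(\(.*\))$/sys.exit(int(\1))/' chk.py; python3 -m crank '0 -0.004 0 0 0 0;0 -0.008 0 0 0 0;0 -0.012 0 0 0 0;0 -0.016 0 0 0 0;0 -0.02 0 0 0 0;0 -0.022 0 0 0 0;0 -0.022 0 0 0 0;0 -0.022 0 0 0 0'; python3 chk.py -6 && python3 -m crank '0 -0.001 0 0 0 0;0 -0.002 0 0 0 0;0 -0.003 0 0 0 0;0 -0.003 0 0 0 0'; python3 w.py 10; python3 bar.py 10 .22
```

```text
time: 18.45
ee_pos: [0.5058, -0.2462, 0.2115]
tcp_rot: [-90.0, -0.1, -163.6]
wrist_force: [1.2, -0.2, -4.2]
opening: 0.0471
time: 18.85
ee_pos: [0.5058, -0.2462, 0.2147]
tcp_rot: [-90.0, -0.1, -163.6]
wrist_force: [1.9, -0.0, -4.5]
opening: 0.0471
seed [317.64188098 241.41499836] found [318.24333212 277.88308367] [ 266  265  105   27 2737]
[ 0.5044 -0.242 ] -72.55 0.49
row [ 0.0003 -0.0454 -0.0044] [-0.      0.0007  0.0019] t 18.9 pos [ 0.5058 -0.2462  0.2146] rot [-9.000e+01 -1.000e-01 -1.636e+02] F [ 1.5 -0.  -3.6] q [ -26.    6.    8.   92.   -0. -132.] op 0.0468
```

```bash
(python3 -m crank '0 -0.0005 0 0 0 0;0 -0.001 0 0 0 0;0 -0.001 0 0 0 0' && python3 chk.py -6 && python3 -m crank '0 -0.0005 0 0 0 0;0 -0.001 0 0 0 0;0 -0.001 0 0 0 0' && python3 chk.py -6 && python3 -m crank '0 -0.0005 0 0 0 0;0 -0.001 0 0 0 0;0 -0.001 0 0 0 0' && python3 chk.py -6 && python3 -m crank '0 -0.0005 0 0 0 0;0 -0.001 0 0 0 0;0 -0.001 0 0 0 0' && python3 chk.py -6 && python3 -m crank '0 -0.0005 0 0 0 0;0 -0.001 0 0 0 0;0 -0.001 0 0 0 0' && python3 chk.py -6 && python3 -m crank '0 -0.0005 0 0 0 0;0 -0.001 0 0 0 0;0 -0.001 0 0 0 0' && python3 chk.py -6 && python3 -m crank '0 -0.0005 0 0 0 0;0 -0.001 0 0 0 0;0 -0.001 0 0 0 0' && python3 chk.py -6 && python3 -m crank '0 -0.0005 0 0 0 0;0 -0.001 0 0 0 0;0 -0.001 0 0 0 0') | grep -E "ee_pos|force"
```

```text
ee_pos: [0.5058, -0.2462, 0.2156]
wrist_force: [0.4, -0.3, -3.9]
ee_pos: [0.5058, -0.2462, 0.2167]
wrist_force: [1.2, -0.4, -4.3]
ee_pos: [0.5058, -0.2462, 0.2176]
wrist_force: [0.1, 0.2, -3.8]
ee_pos: [0.5058, -0.2462, 0.2186]
wrist_force: [-0.1, 0.0, -4.2]
ee_pos: [0.5058, -0.2462, 0.2196]
wrist_force: [1.8, -0.1, -4.5]
ee_pos: [0.5058, -0.2462, 0.2206]
wrist_force: [0.4, -0.2, -5.5]
ee_pos: [0.5059, -0.2462, 0.2217]
wrist_force: [0.6, 0.1, -4.6]
ee_pos: [0.5059, -0.2462, 0.2226]
wrist_force: [0.8, -0.2, -5.1]
```

```bash
(python3 -m crank '0 -0.0005 0 0 0 0;0 -0.001 0 0 0 0;0 -0.001 0 0 0 0' && python3 chk.py -6.2 && python3 -m crank '0 -0.0005 0 0 0 0;0 -0.001 0 0 0 0;0 -0.001 0 0 0 0' && python3 chk.py -6.2 && python3 -m crank '0 -0.0005 0 0 0 0;0 -0.001 0 0 0 0;0 -0.001 0 0 0 0' && python3 chk.py -6.2 && python3 -m crank '0 -0.0005 0 0 0 0;0 -0.001 0 0 0 0;0 -0.001 0 0 0 0' && python3 chk.py -6.2 && python3 -m crank '0 -0.0005 0 0 0 0;0 -0.001 0 0 0 0;0 -0.001 0 0 0 0' && python3 chk.py -6.2 && python3 -m crank '0 -0.0005 0 0 0 0;0 -0.001 0 0 0 0;0 -0.001 0 0 0 0' && python3 chk.py -6.2 && python3 -m crank '0 -0.0005 0 0 0 0;0 -0.001 0 0 0 0;0 -0.001 0 0 0 0' && python3 chk.py -6.2 && python3 -m crank '0 -0.0005 0 0 0 0;0 -0.001 0 0 0 0;0 -0.001 0 0 0 0') | grep -E "ee_pos|force"
```

```text
ee_pos: [0.5058, -0.2462, 0.2236]
wrist_force: [0.9, 0.7, -4.3]
ee_pos: [0.5059, -0.2462, 0.2247]
wrist_force: [0.4, 0.6, -5.2]
ee_pos: [0.5059, -0.2462, 0.2257]
wrist_force: [0.5, 0.4, -5.0]
ee_pos: [0.5059, -0.2462, 0.2267]
wrist_force: [1.4, -1.2, -5.4]
ee_pos: [0.5058, -0.2462, 0.2276]
wrist_force: [0.4, -0.6, -4.2]
ee_pos: [0.5057, -0.2462, 0.2285]
wrist_force: [-0.1, -0.3, -5.5]
ee_pos: [0.5057, -0.2461, 0.2293]
wrist_force: [0.1, 0.2, -8.5]
```

Stop felt at about 61 mm (−8.5 N, near the recorder's weight), so I'll ease off slightly and hold about a second.

```bash
python3 -m crank '0 0.0002 0 0 0 0;0 0.0002 0 0 0 0' | grep -E "ee_pos|force"; python3 -m crank '0 0 0 0 0 0;0 0 0 0 0 0' | grep -E "ee_pos|force"; python3 w.py 11; python3 - <<'E'
from h import *
I=vision.camera("scene")[:,:,::-1];cv2.imwrite("pics/scene_11.png",I)
A=cv2.imread("pics/w_11_raw.png");B=cv2.imread("pics/w_10_raw.png")
cv2.imwrite("pics/w11.png",np.hstack([A[:,160:480],cv2.resize(I[150:290,180:290],(314,400),interpolation=2)]))
E
```

```text
ee_pos: [0.5058, -0.2462, 0.2292]
wrist_force: [0.4, 0.2, -8.7]
ee_pos: [0.5058, -0.2462, 0.2293]
wrist_force: [0.5, -0.1, -8.3]
```

View pics/w11.png

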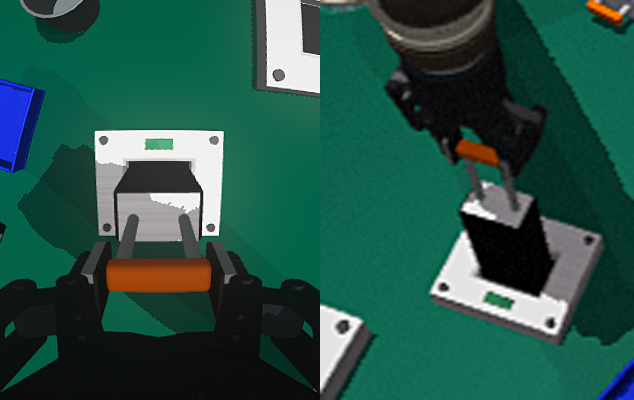

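```bash
python3 -m crank '0 0.0003 0 0 0 0;0 0.0003 0 0 0 0' | grep -E "ee_pos|force"; python3 -m crank '0 0 0 0 0 0;0 0 0 0 0 0;0 0 0 0 0 0'| grep -E "ee_pos|force"
```

```text
ee_pos: [0.5058, -0.2462, 0.229]
wrist_force: [0.1, -0.1, -8.3]
ee_pos: [0.5059, -0.2462, 0.229]
wrist_force: [-0.1, -0.5, -8.5]
```

```bash
python3 -m crank '0 0.0003 0 0 0 0;0 0.0003 0 0 0 0' | grep -E "ee_pos|force"; python3 chk.py -7.8 || python3 -m crank '0 0.0002 0 0 0 0;0 0.0002 0 0 0 0' | grep -E "ee_pos|force";python3 chk.py -7.8 || python3 -m crank '0 0.0002 0 0 0 0;0 0.0002 0 0 0 0' | grep -E "ee_pos|force"
```

```text
ee_pos: [0.5058, -0.2462, 0.2287]
wrist_force: [-0.1, 1.0, -8.4]
ee_pos: [0.5058, -0.2462, 0.2285]
wrist_force: [-0.9, 0.5, -8.3]
ee_pos: [0.5059, -0.2462, 0.2285]
wrist_force: [-0.6, 0.2, -7.5]
```

```bash
python3 -m crank '0 0 0 0 0 0;0 0 0 0 0 0;0 0 0 0 0 0;0 0 0 0 0 0;0 0 0 0 0 0;0 0 0 0 0 0;0 0 0 0 0 0;0 0 0 0 0 0' | grep -E "ee_pos|force"; python3 -m crank '0 0 0 0 0 0;0 0 0 0 0 0;0 0 0 0 0 0;0 0 0 0 0 0' | grep -E "time|ee_pos|force"
```

```text
ee_pos: [0.5059, -0.2462, 0.2285]
wrist_force: [-0.2, -0.3, -5.0]
time: 26.2
ee_pos: [0.5059, -0.2462, 0.2284]
wrist_force: [-1.4, 0.8, -4.7]
```

```bash
python3 -m crank '0 -0.0002 0 0 0 0;0 -0.0002 0 0 0 0;0 -0.0002 0 0 0 0' | grep -E "ee_pos|force"; python3 -m crank '0 0 0 0 0 0;0 0 0 0 0 0;0 0 0 0 0 0;0 0 0 0 0 0;0 0 0 0 0 0' | grep -E "time|ee_pos|force"; python3 -m crank '0 0 0 0 0 0;0 0 0 0 0 0;0 0 0 0 0 0;0 0 0 0 0 0;0 0 0 0 0 0' | grep -E "time|ee_pos|force"
```

```text
ee_pos: [0.5058, -0.2462, 0.2284]
wrist_force: [0.2, -0.1, -5.6]
time: 27.0
ee_pos: [0.5058, -0.2462, 0.2285]
wrist_force: [-0.2, 0.6, -6.6]
time: 27.5
ee_pos: [0.5058, -0.2462, 0.2285]
wrist_force: [-0.1, 0.6, -8.2]
```

```bash
python3 -m crank '0 0.002 0 0 0 0;0 0.005 0 0 0 0;0 0.009 0 0 0 0;0 0.013 0 0 0 0;0 0.017 0 0 0 0;0 0.021 0 0 0 0;0 0.025 0 0 0 0;0 0.029 0 0 0 0' | grep -E "time|ee_pos|force|open"; python3 -m crank '0 0.004 0 0 0 0;0 0.008 0 0 0 0;0 0.012 0 0 0 0;0 0.016 0 0 0 0;0 0.02 0 0 0 0;0 0.023 0 0 0 0;0 0.026 0 0 0 0;0 0.028 0 0 0 0' | grep -E "time|ee_pos|force|open"; python3 -m crank '0 0 0 0 0 0;0 0 0 0 0 0' | grep -E "time|ee_pos|force|open"
```

```text
time: 28.3
ee_pos: [0.5058, -0.2462, 0.1993]
wrist_force: [-0.6, -0.3, -3.9]
opening: 0.0464
time: 29.1
ee_pos: [0.5057, -0.2462, 0.1713]
wrist_force: [-1.0, 0.2, -2.6]
opening: 0.047
time: 29.3
ee_pos: [0.5058, -0.2463, 0.1716]
wrist_force: [-1.7, 0.1, -2.6]
opening: 0.047
```

```bash
(python3 -m crank '0 0.0005 0 0 0 0;0 0.001 0 0 0 0;0 0.001 0 0 0 0'; python3 -m crank '0 0.0005 0 0 0 0;0 0.001 0 0 0 0;0 0.001 0 0 0 0'; python3 -m crank '0 0.0005 0 0 0 0;0 0.001 0 0 0 0;0 0.001 0 0 0 0') | grep -E "ee_pos|force"
```

```text
ee_pos: [0.5057, -0.2462, 0.1706]
wrist_force: [0.1, 0.8, -3.1]
ee_pos: [0.5057, -0.2462, 0.1694]
wrist_force: [-1.2, 0.4, -3.1]
ee_pos: [0.5057, -0.2462, 0.1685]
wrist_force: [-0.8, 0.4, -4.1]
```

```bash
(python3 -m crank '0 0.0003 0 0 0 0;0 0.0005 0 0 0 0;0 0.0005 0 0 0 0'; python3 chk.py 0 && exit; python3 -m crank '0 0.0003 0 0 0 0;0 0.0005 0 0 0 0;0 0.0005 0 0 0 0';python3 chk.py 0 && exit; python3 -m crank '0 0.0003 0 0 0 0;0 0.0005 0 0 0 0;0 0.0005 0 0 0 0';python3 chk.py 0 && exit; python3 -m crank '0 0.0003 0 0 0 0;0 0.0005 0 0 0 0;0 0.0005 0 0 0 0') | grep -E "ee_pos|force"
```

```text
ee_pos: [0.5058, -0.2463, 0.1684]
wrist_force: [-1.1, 1.3, 1.1]
```

```bash
python3 -m crank '0 0.0003 0 0 0 0;0 0.0003 0 0 0 0;0 0.0003 0 0 0 0'| grep -E "ee_pos|force"; python3 -m crank '0 0 0 0 0 0;0 0 0 0 0 0;0 0 0 0 0 0;0 0 0 0 0 0' -1| grep -E "time|ee_pos|force|open"; python3 -m crank '0 -0.01 0 0 0 0;0 -0.03 0 0 0 0;0 -0.06 0 0 0 0;0 -0.09 0 0 0 0;0 -0.11 0 0 0 0;0 -0.12 0 0 0 0;0 -0.12 0 0 0 0;0 -0.12 0 0 0 0'; python3 -m crank '0 0 -0.03 0 0 0;0 0 -0.07 0 0 0;0 0 -0.1 0 0 0;0 0 -0.12 0 0 0;0 0 -0.12 0 0 0' ;python3 w.py 12;  python3 - <<'E'
from h import *
c=np.load("pics/w_12.npy",allow_pickle=True).item();I=cv2.imread("pics/w_12_raw.png")
s=(.5055,-.2452,np.radians(-73.6))
draw(I,place(box(-.022,.022,-.032,.032,.010,.150),s),c,(0,255,255),True);draw(I,place(box(-.007,.007,-.024,.024,.168,.180),s),c,(0,255,255),True)
S=vision.camera("scene")[:,:,::-1];T=vision.camera("top")[:,:,::-1];T0=cv2.imread("pics/top0.png");cv2.imwrite("pics/top_f.png",T)
cv2.imwrite("pics/fin.png",np.vstack([np.hstack([cv2.resize(I[:,160:480],(320,300)),cv2.resize(S[150:290,180:300],(300,300),interpolation=2)]),T[95:395,10:630]]))
E
```

```text
ee_pos: [0.5058, -0.2463, 0.1683]
wrist_force: [-2.2, 1.1, 6.1]
time: 31.2
ee_pos: [0.5058, -0.2462, 0.1676]
wrist_force: [-0.5, -0.8, -0.1]
opening: 0.0853
time: 32.0
ee_pos: [0.5059, -0.2462, 0.2869]
tcp_rot: [-90.0, -0.1, -163.6]
wrist_force: [-0.1, -1.2, 0.2]
opening: 0.0854
time: 32.5
ee_pos: [0.4711, -0.1292, 0.287]
tcp_rot: [-90.1, -0.2, -163.4]
wrist_force: [-0.2, -0.2, -0.1]
opening: 0.0853
```

View pics/fin.png

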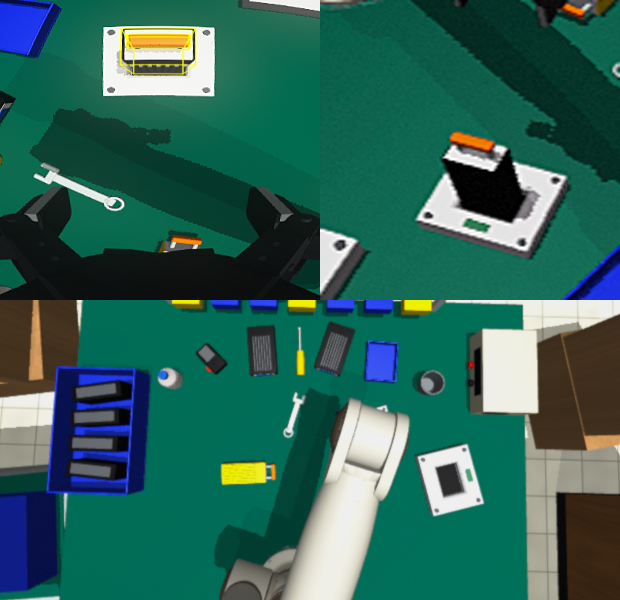

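The final views show the recorder standing in the pocket with the handle home (orange bar at (160,42) in the wrist crop, on the home outline), the gripper clear and the other things in place. I'll hand in.

```bash
python3 -m crank '0 0 0 0 0 0;0 0 0 0 0 0;0 0 0 0 0 0' | grep -E "time|force"; python3 -c "
from workcell import bot
print(bot.job_done())"
```

```text
time: 32.95
wrist_force: [-0.0, 0.0, 0.2]
the job is handed in; nothing more can be done
None
```

I stood the recorder in the smaller stand's pocket, pulled its handle to the stop, eased it home and let go. The job was handed in at about 33 s of the 72 s allowed.

- **Placing:** I lowered the recorder until the stand carried its weight, then let go. The views afterwards show it upright in the pocket, handle end up.
- **Handle pull:** I felt the stop at about 60 mm and held there for over 1 s. Fz during the hold ran between −5 and −8 N.
- **Possible lift:** When I first met the stop, Fz sat at about −8.4 N for roughly 1.5 s. That is close to the recorder's weight, so it may have been raised by up to about 0.8 mm inside the pocket. I eased off until the force fell, so it was resting again for the hold.
- **Return:** I eased the handle down until the tool felt it press on its home stop, at the same height as before the pull, then opened the gripper and backed away.
- **Final views:** The handle is home, the gripper is clear with about 0 N on the wrist, and the other things look unmoved.
- **Check that disagreed:** Before placing, one silhouette fit in the wrist camera suggested a 5–7° tilt in the grip. The bar's position in all three cameras showed no tilt, so I went by that. I did not find out why the fit was off.

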